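Pack hat-shaped bearing blocks head to tail in a tray

TASK

One bearing block is already at the end of the shallow packing tray. Pack the two loose blocks in beside it, each turned the opposite way to its neighbour so that the hat shapes interlock and all three lie flat on the tray's floor in one row. Set the blocks down, do not drop them, and leave the other things on the bench where they are.

Things in the scene. Friction and masses are not known exactly. Their poses are not given: they have to be found in the camera images.
- tray: Shallow fixed tray, aluminium rim, black floor level with the bench (z = 0). Inside 262 mm long (own y) and 63 mm wide (own x); rim 14 mm high, 6 mm thick, fingers must stay above it. Origin: centre of floor. Three blocks fit only with crowns pointing alternately to own +x and -x: centres 72 mm apart or more, row 244 mm, so 18 mm play in all along y, 8 mm across.
- block_a: Green hat-shaped bearing block on its side, 50 mm high, 0.3-0.65 kg. Foot 100 mm (own y) by 18 mm (x -27.5 to -9.5); crown 44 mm wide, to x = +27.5. Grip across these 55 mm from above. Origin: underside, mid-length, midway from sole to crown end; +x points foot to crown. Block_a or block_b starts in the tray's +y end (centre about y = 76 mm), the other on the bench before the tray.
- block_b: Same shape, origin and axes as block_a. Block_a's crown starts pointing roughly along the tray's +x, block_b's roughly along the tray's -x, whichever of them is in the tray.
- block_c: Same shape, origin and axes as block_a. Starts on the bench to the right, between the vice (82 mm high) and the toggle clamp fixture, turned anyhow.
- masking_tape: Roll of masking tape lying flat, 100 mm across, 25 mm high; origin at the centre of its underside. Bystander, to be left where it is.
- tape_measure: Yellow tape measure, 64x71x27 mm; origin at the centre of its underside. Bystander, to be left where it is.
- oil_bottle: Small upright oil bottle with yellow spout, 51 mm across, 144 mm high; origin at the centre of its underside. Bystander, to be left where it is.
Mind the look-alikes: they are no part of the job. What is shaped like the block_c but brown is not meant.

How it is judged (in metres and radians):
At the end, for the whole second after the job is handed in: All three blocks lie flat (within 0.07 rad, underside less than 5 mm above the floor) inside the tray in one row: each centre within 7 mm of the tray's centre line and within 84 mm of its centre along its length, which only alternately turned blocks can do; at rest and released (x of block_a in the frame of tray between -0.007 and 0.007 m and y of block_a in the frame of tray between -0.084 and 0.084 m and height (world z) of each of block_a, block_b, block_c below 0.005 m and angle between each of block_a, block_b, block_c's own z axis and vertical below 0.07 rad and linear speed of each of block_a, block_b, block_c below 0.02 m/s and contact force between each of block_a, block_b, block_c and the fingers below 0.1 N and x of block_b in the frame of tray between -0.007 and 0.007 m and y of block_b in the frame of tray between -0.084 and 0.084 m and x of block_c in the frame of tray between -0.007 and 0.007 m and y of block_c in the frame of tray between -0.084 and 0.084 m); the robot touches nothing.
It fails at once if a bystander (masking tape, tape measure, oil bottle) is moved by more than 30 mm (distance of any of masking_tape, tape_measure, oil_bottle from where it was at the start of the episode above 0.03 m).
It fails at once if a block is dropped or thrown (faster than 0.8 m/s while the fingers do not hold it) ((linear speed of block_a above 0.8 m/s and contact force between block_a and the fingers below 0.1 N) or (linear speed of block_b above 0.8 m/s and contact force between block_b and the fingers below 0.1 N) or (linear speed of block_c above 0.8 m/s and contact force between block_c and the fingers below 0.1 N)).
It also fails if it takes over 62 s, if anything falls off the work surface, if the arm or the gripper's body presses on something with over 40 N, if the wrist force passes 120 N, or if a joint passes its speed limit or range.

ROBOT

A 6-joint arm with a two-finger parallel gripper is mounted at the origin on a cart in front of the work surface, level with it; the furniture and walls round the work are solid. World frame = base frame: x ahead of the robot, y to its left, z up, the work surface at z = 0. Lengths are in mm, angles in rad, forces in N, time in s.
With the tool pointing down it reaches from about 325 to 775 mm from the base axis. Payload 5.5 kg.
Tool frame: the origin (TCP) lies at the very end of the fingers, on their centre line; the grasp point (between the pads) lies 19 mm behind it; z points along the fingers, y is the line along which they close (so a half turn about z gives the same grasp; the last joint's range is limited). The gripper opens to 85 mm and grips with 20 to 120 N. Pads are 22 mm wide; open, the fingers measure 114 mm over their backs; the gripper's body (76 mm by 85 mm) begins 54 mm behind the grasp point. The pads swing forward as they close: fully open they stand 13 mm farther back than shut.
Start: joints at [1.046, 0.091, 1.231, -0, 1.82, -0.057], TCP at [270.561, 535.549, 209.575] pointing down, gripper open.
Joint ranges: [-2.87, 2.87], [-0.86, 2.18], [0.17, 2.46], [-1.51, 4.65], [0.06, 2.69], [-2.65, 2.65]. Speed limits (rad/s): [2.57, 2.57, 3.01, 3.14, 3.14, 3.14].

INTERFACE

Orientations are given as a rotation vector (axis times angle).
In Python, from bench import read_state, get_image, camera_info, sign_off gives the robot as it stands. The module is installed in compiled form; this text tells all that it offers.
- The arm moves only by the tool move_arm, never from a script. Its argument "motion" is one flat list of numbers, 4 for each row, row after row: the shift along the tool's x, y, z in m, then the turn about the tool's z in degrees. A call has 1 to 12 rows; each row is the pose to reach, as a shift and turn from the pose commanded when the call began, along the tool's axes at that moment; what a row does not reach only later rows make up. A row lasts 1/12 s, in which the tool goes at most 41.7 mm and 7.16 degrees, less where a joint would pass 70% of its speed; a pose out of reach is approached as far as the arm can. A call with a gripper value outside its range is refused whole. "grip" is the opening, from -1 (shut) to 1 (fully open), set as the call begins (left out, the last holds). The fingers move at their own pace and stop on an object; "grip_force" is the grip in N (left out, the last holds). Time passes only in rows, so rows that repeat a pose let the fingers close. It gives the time, the measured TCP pose, the force, the opening and the grip force at its end, in the units of the state.
- read_state(): the state, without advancing time (a new reading comes with each control period).
- get_image(name): name is "scene" or "top"; returns the picture (384x512x3 uint8, red, green, blue); there is no depth.
- camera_info(name): a dict with "intrinsics" (3x3 intrinsics, pixels), "distortion" ([k1, k2, p1, p2, k3] as OpenCV has them; the pictures are not rectified), "rvec" (rotation vector, rad) and "tvec" (3), from world to camera coordinates, as OpenCV has them. Camera axes: x right, y down, z forward; pixel columns grow to the right and rows downward; lengths in mm; the calibration is good to about 2 mm. A picture is of the moment at which its call begins. camera_info takes no time and is no camera call.
- sign_off(): hands the job in; it is judged then, once.
The state is a dict: "time": time; "joint_positions": joint angles; "joint_vel": joint speeds; "effort": joint torques, N m; "tcp_pos": TCP position; "eef_rot": TCP orientation; "force": force on the tool from outside, world axes, zero at the start; "wrist_torque": the same for the moment, N m; "gripper_width": finger opening in mm; "gripper_force": force on a finger pad.
Only numpy, scipy, OpenCV 4.12 (cv2) and the standard library are available. Lean on these libraries where they do the work, as an engineer would, in place of code of your own. Each camera call takes 0.05 s, during which the arm holds its last target. There are 200 camera calls.

## Working session

There is one attempt and no reset: what is moved stays moved. The work goes in short steps, Python scripts to look and compute and a tool call to move; the robot and the scene stay as the last step left them, time stands still between calls to the robot, and variables do not carry over. Pictures are saved under pics/ and viewed, at most 10 in all, crops included, and the job is handed in when it is done.

Besides the shell and the picture viewer there is one more tool, called after "Request:" in YAML: its name, and indented under it one key for each argument. move_arm: Moves the arm, as the interface text tells. Its arguments: {"type":"object","properties":{"motion":{"type":"array"},"grip":{"type":"number"},"grip_force":{"type":"number"}},"required":["motion"]}

```bash
mkdir -p pics; python3 - <<'E'
from bench import *
import cv2
for n in("scene","top"):
    im=get_image(n); cv2.imwrite(f"pics/{n}0.png",cv2.resize(im[:,:,::-1],(800,600),interpolation=cv2.INTER_CUBIC)); cv2.imwrite(f"pics/raw_{n}0.png",im[:,:,::-1])
    print(n,camera_info(n))
print(read_state())
E
```

```text
scene {'intrinsics': array([[397.45243326,   0.        , 259.88766645],
       [  0.        , 397.45243326, 187.53953369],
       [  0.        ,   0.        ,   1.        ]]), 'distortion': array([-0.11423599,  0.        ,  0.        ,  0.        ,  0.        ]), 'rvec': array([ 2.14596242, -0.5453021 ,  0.30587271]), 'tvec': array([-513.82665693,  175.13767855,  838.45816122])}
top {'intrinsics': array([[398.4320071 ,   0.        , 252.49982276],
       [  0.        , 398.4320071 , 198.63196996],
       [  0.        ,   0.        ,   1.        ]]), 'distortion': array([-0.12555423,  0.        ,  0.        ,  0.        ,  0.        ]), 'rvec': array([ 2.15064075, -2.08721989,  0.21431128]), 'tvec': array([ -21.78510419,  546.49773058, 1057.00335526])}
{'time': 0.1, 'joint_positions': array([ 1.04630937e+00,  9.18082221e-02,  1.23180392e+00,  4.16512353e-05,
        1.81979811e+00, -5.66956569e-02]), 'joint_vel': array([-0.0007287 , -0.00076198, -0.00302777, -0.00279934, -0.00023138,
        0.00050665]), 'effort': array([ 2.49014622e-03, -4.60217285e+01, -4.19218719e+01, -9.45543275e-05,
        1.05555035e-02,  1.43002904e-05]), 'tcp_pos': array([270.38525983, 535.28666819, 208.52749895]), 'eef_rot': array([-7.27977747e-01, -3.05550823e+00,  2.71672126e-03]), 'force': array([-0.01248287, -0.61339435,  0.70269718]), 'wrist_torque': array([ 0.01210549, -0.04819541,  0.02156213]), 'gripper_force': 0.0, 'gripper_width': 85.94168493781615}
```

View pics/scene0.png

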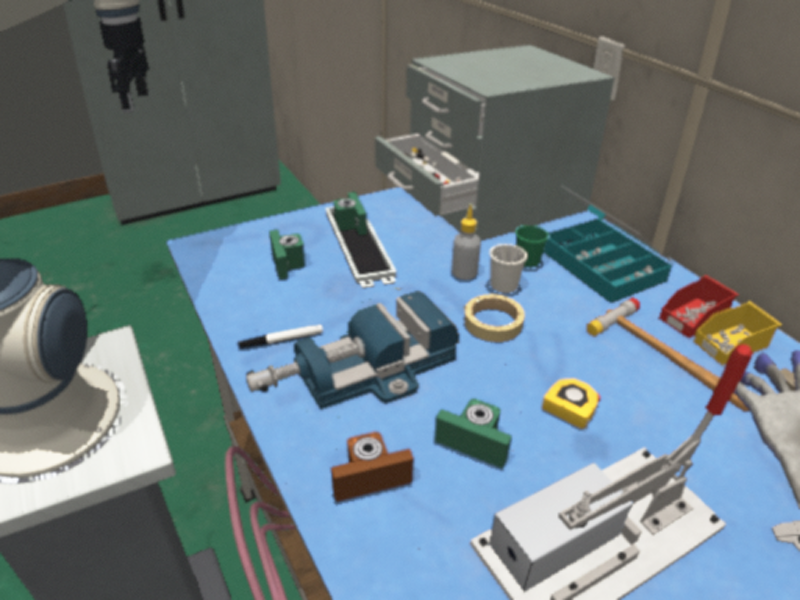

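View pics/top0.png

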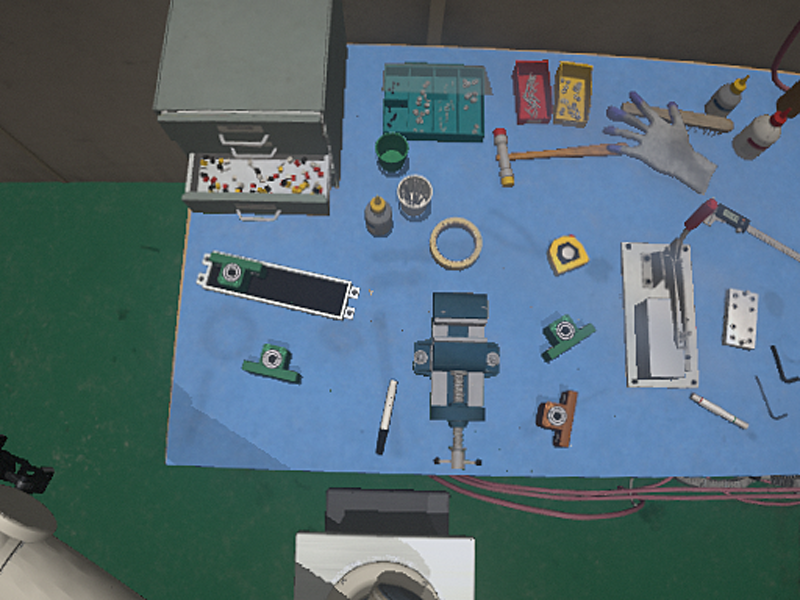

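The scene shows the tray at (360,245), one green block in its far end and one loose at (287,252), a green block at (474,432) and a brown one at (370,465). In the top view the tray runs from (200,270) to (355,305). The block in it at (232,272) has its crown towards the robot, so it is block_b. The loose one at (272,362) is block_a. Candidates for block_c are green at (566,335) and brown at (558,415). The green one fits, since it is green and lies between the vice and the clamp. Next come enlarged crops to confirm and measure.

```bash
python3 - <<'E'
import cv2,numpy as np
def cr(n,rs,out):
    im=cv2.imread(f"pics/raw_{n}0.png")
    h=max(r[3] for r in rs)
    cv2.imwrite(out,np.hstack([cv2.resize(im[y:y+h,x:x+w],None,fx=5,fy=5,interpolation=cv2.INTER_CUBIC) for x,y,w,_ in rs]))
cr("top",[(125,155,108,95),(340,195,50,95)],"pics/ctop.png")
cr("scene",[(167,118,93,67),(272,248,65,67)],"pics/cscene.png")
E
```

```text
(no output)
```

View pics/ctop.png

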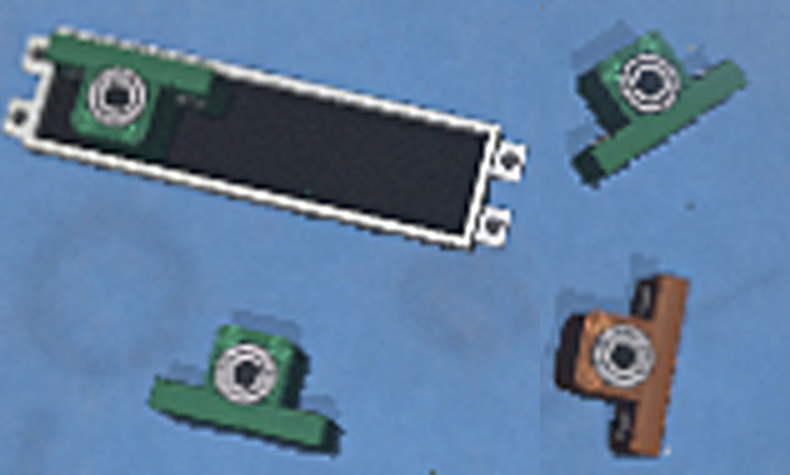

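View pics/cscene.png

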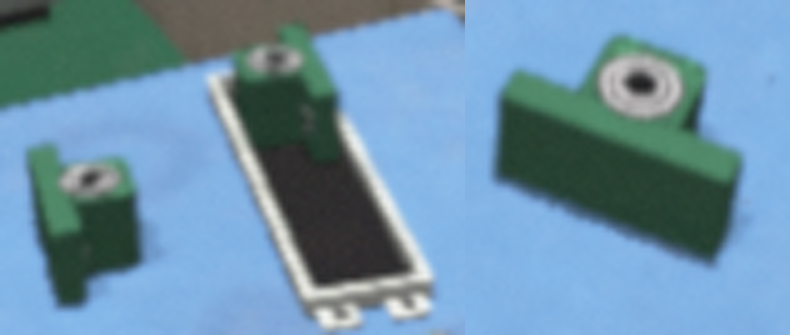

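The crops confirm it: block_c is the green one, centred at top-crop (648,82) and scene-crop (639,83), with brown below it. The tray rim corners are at top-crop (50,32), (497,127), (470,247) and (25,147). Block_a's bearing is at (247,374) and block_b's at (118,97).

```bash
cat > h.py <<'E'
import cv2,numpy as np
from bench import *
from scipy.optimize import least_squares,minimize
CI={n:camera_info(n) for n in("top","scene")}
def proj(n,P):
    c=CI[n]; return cv2.projectPoints(np.float64(P).reshape(-1,1,3),c["rvec"],c["tvec"],c["intrinsics"],c["distortion"])[0][:,0]
def tri(d): # {cam:px}
    return least_squares(lambda X:np.concatenate([proj(n,X)[0]-d[n] for n in d]),[500,200,20.]).x
def R(t): return np.array([[np.cos(t),-np.sin(t)],[np.sin(t),np.cos(t)]])
def world(p,q,z): return np.c_[np.float64(q)@R(p[2]).T+p[:2],np.full(len(q),z)]
def cell(n,p): # composite px -> raw
    o={"top":[(125,155,0),(340,195,540)],"scene":[(167,118,0),(272,248,465)]}[n]
    x,y,s=o[p[0]>=o[1][2]]; return np.array([x+(p[0]-s-2)/5,y+(p[1]-2)/5])
FOOT=[(-27.5,-50),(-9.5,-50),(-9.5,50),(-27.5,50)]; CR=[(-9.5,-22),(27.5,-22),(27.5,22),(-9.5,22)]
S=4
def sil(n,p,z0=0,h=50):
    m=np.zeros((384*S,512*S),np.uint8)
    for q in(FOOT,CR):
        pts=np.r_[proj(n,world(p,q,z0)),proj(n,world(p,q,z0+h))]
        cv2.fillConvexPoly(m,np.int32(np.round(cv2.convexHull(np.float32((pts+.5)*S-.5)))),1)
    return m
def green(im): # bgr
    hs=cv2.cvtColor(im,cv2.COLOR_BGR2HSV); m=cv2.inRange(hs,(50,70,20),(85,255,255))
    return m
def fit(p0,ims,z0=0,h=50):
    M={}
    for n,im in ims.items():
        c=proj(n,[p0[0],p0[1],25])[0]; g=cv2.resize(green(im),None,fx=S,fy=S,interpolation=cv2.INTER_LINEAR)>127
        k=sil(n,p0)>0; k=cv2.dilate(k.astype(np.uint8),np.ones((49,49)))>0
        b=np.zeros_like(g); yy,xx=np.where(k); b[yy,xx]=g[yy,xx]
        # fill holes (bearing)
        cs,_=cv2.findContours(b.astype(np.uint8),cv2.RETR_EXTERNAL,cv2.CHAIN_APPROX_NONE); f=np.zeros(g.shape,np.uint8)
        cv2.drawContours(f,[max(cs,key=cv2.contourArea)],-1,1,-1); M[n]=f
    cost=lambda p:sum((sil(n,p,z0,h)!=M[n]).sum()/M[n].sum() for n in M)
    r=minimize(cost,p0,method="Nelder-Mead",options=dict(initial_simplex=np.array(p0)+np.array([[0,0,0],[6,0,0],[0,6,0],[0,0,.15]]),xatol=.05,fatol=1e-4))
    return r.x,r.fun
E
python3 - <<'E'
from h import *
for k,d in dict(b=((118,97),(273,59)),a=((247,374),(92,180)),c=((648,82),(639,83)),t1=((497,127),(430,278)),t2=((470,247),(305,296)),t3=((25,147),(213,76))).items():
    print(k,tri({"top":cell("top",d[0]),"scene":cell("scene",d[1])}).round(1))
C=[(37.5,137),(37.5,-137),(-37.5,-137),(-37.5,137)]
tp=[cell("top",p) for p in[(50,32),(497,127),(470,247),(25,147)]]; sc=[cell("scene",p) for p in[(430,278),(305,296),(213,76)]]
for w in(0,1):
    f=lambda p:np.r_[(proj("top",world(p,C,14))-tp).ravel(),w*(proj("scene",world(p,C[1:],14))-sc).ravel()]
    r=least_squares(f,[550,250,0.]); print("tray",r.x.round(3),f(r.x).round(1))
ims={n:cv2.imread(f"pics/raw_{n}0.png") for n in("top","scene")}
from pickle import dump
for k,p in dict(a=(430,250,-.2),c=(440,-150,.6+np.pi/2-1.0),b=(560,320,np.pi-.2)).items():
    pass
E
```

```text
b [609.8 294.   52. ]
a [455.2 209.   50.3]
c [ 521.3 -312.1   50.6]
t1 [608.4  79.5  12.2]
t2 [535.8  91.8  15.2]
t3 [590.  356.9  14.2]
tray [ 5.97651e+02  2.19447e+02 -1.86000e-01] [ 0.7 -0.4  0.5 -0.4  0.   0.3 -1.2  0.5  0.  -0.  -0.   0.  -0.  -0. ]
tray [ 5.98565e+02  2.19165e+02 -1.95000e-01] [ 1.  -1.1  0.7 -0.3 -0.1  0.3 -1.1 -0.2  0.5 -0.2 -0.2  0.3 -1.8 -0.2]
```

```bash
python3 - <<'E'
from h import *
ims={n:cv2.imread(f"pics/raw_{n}0.png") for n in("top","scene")}
for k,p in dict(a=(450,209,-.2),c=(512,-318,.61),b=(614,294,np.pi-.2)).items():
    print(k,[(r.round(2),round(f,3)) for r,f in(fit(p,ims),fit(p,{"top":ims["top"]}))])
s=read_state(); Rm=cv2.Rodrigues(s["eef_rot"])[0]; print(Rm.round(3))
E
```

```text
a [(array([ 4.5218e+02,  2.1237e+02, -2.5000e-01]), np.float64(0.769)), (array([ 4.5236e+02,  2.0996e+02, -1.7000e-01]), np.float64(0.265))]
c [(array([ 519.66, -315.91,    0.57]), np.float64(1.577)), (array([ 519.15, -314.76,    0.58]), np.float64(1.133))]
b [(array([615.31, 296.88,   2.85]), np.float64(0.903)), (array([616.77, 297.15,   2.86]), np.float64(0.489))]
[[-0.893  0.451 -0.001]
 [ 0.451  0.893 -0.002]
 [ 0.    -0.002 -1.   ]]
```

```bash
cat >> h.py <<'E'
def green(im):
    f=im.astype(int); b,g,r=f[...,0],f[...,1],f[...,2]
    return np.where((g>1.12*b)&(g>1.25*r)&(g>12),255,0).astype(np.uint8)
E
python3 - <<'E'
from h import *
ims={n:cv2.imread(f"pics/raw_{n}0.png") for n in("top","scene")}
for k,p in dict(a=(450,209,-.2),c=(512,-318,.61),b=(614,294,np.pi-.2)).items():
    print(k,[(r.round(2),round(f,3)) for r,f in(fit(p,ims),fit(p,{"top":ims["top"]}),fit(p,{"scene":ims["scene"]}))])
o=[]
for n,(x,y,w,h) in dict(top=(125,155,108,95),scene=(167,118,93,95)).items():
    im=ims[n][y:y+h,x:x+w].copy(); im[green(im)>0]=(0,0,255); o.append(cv2.resize(im,None,fx=3.9,fy=3.9,interpolation=0)[:370])
cv2.imwrite("pics/m.png",np.hstack(o))
E
```

```text
a [(array([ 4.5233e+02,  2.1258e+02, -2.5000e-01]), np.float64(0.835)), (array([ 4.5248e+02,  2.1060e+02, -2.0000e-01]), np.float64(0.291)), (array([ 4.5208e+02,  2.1393e+02, -2.6000e-01]), np.float64(0.516))]
c [(array([ 516.42, -314.94,    0.53]), np.float64(2.817)), (array([ 5.1636e+02, -3.1445e+02,  5.1000e-01]), np.float64(2.334)), (array([ 519.63, -312.99,    0.61]), np.float64(0.468))]
b [(array([614.7 , 296.37,   2.87]), np.float64(0.914)), (array([616.57, 297.83,   2.87]), np.float64(0.531)), (array([615.43, 295.68,   2.84]), np.float64(0.368))]
```

View pics/m.png

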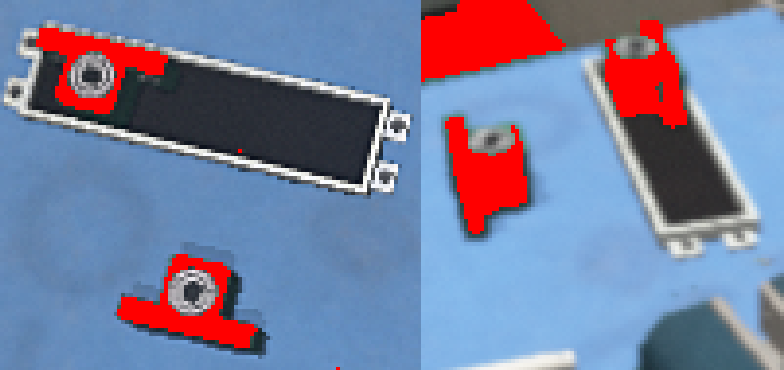

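Mask in red: in the top view it covers only the upper faces (block_a at (190,305), block_b at (95,70)), as the dark sides are missed. So I will fit the upper face outline at z = 50 there.

```bash
python3 - <<'E'
from h import *
import h
ims={n:cv2.imread(f"pics/raw_{n}0.png") for n in("top","scene")}
def g2(im):
    f=im.astype(int); b,g,r=f[...,0],f[...,1],f[...,2]
    return np.where((g>1.05*b)&(g>1.25*r)&(g>50),255,0).astype(np.uint8)
h.green=g2
vis=[]
for k,p in dict(a=(452,211,-.22),c=(517,-314,.57),b=(616,297,2.88)).items():
    r,f=fit(p,{"top":ims["top"]},50,0); print(k,r.round(3),round(f,3))
    c=proj("top",[r[0],r[1],50])[0].astype(int); im=cv2.resize(ims["top"],None,fx=6,fy=6,interpolation=cv2.INTER_CUBIC)
    for q in(FOOT,CR):
        cv2.polylines(im,[np.int32((proj("top",world(r,q,50))+.5)*6)],True,(0,0,255),1)
        cv2.polylines(im,[np.int32((proj("top",world(r,q,0))+.5)*6)],True,(0,255,255),1)
    vis.append(im[(c[1]-21)*6:(c[1]+21)*6,(c[0]-22)*6:(c[0]+22)*6])
cv2.imwrite("pics/f.png",np.hstack(vis))
E
```

```text
a [ 4.51351e+02  2.09624e+02 -1.90000e-01] 0.07
c [ 518.18 -313.6     0.6 ] 0.712
b [611.456 294.791   2.932] 0.077
```

View pics/f.png

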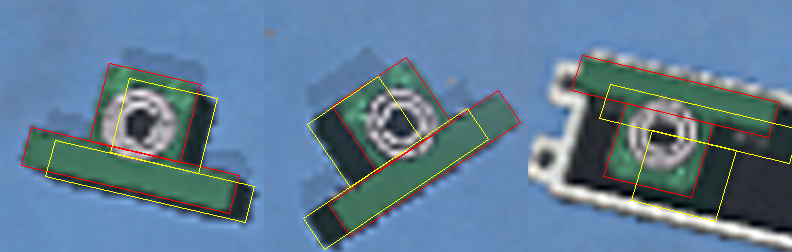

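The overlays fit well: a at (451,210,-0.19), c at (518,-314,0.60), b at (611,295,2.93), tray at (598,219,-0.19). Next I move above block_a.

Request:
move_arm:
  motion: [-0.308, -0.2095, 0.08, 74, -0.308, -0.2095, 0.08, 74, -0.308, -0.2095, 0.08, 74, -0.308, -0.2095, 0.08, 74, -0.308, -0.2095, 0.08, 74, -0.308, -0.2095, 0.08, 74, -0.308, -0.2095, 0.08, 74, -0.308, -0.2095, 0.08, 74, -0.308, -0.2095, 0.08, 74, -0.308, -0.2095, 0.08, 74, -0.308, -0.2095, 0.08, 74, -0.308, -0.2095, 0.08, 74]
  grip: 1
  grip_force: 60

```text
time: 1.1
tcp_pos: [451.1, 208.5, 128.8]
eef_rot: [-2.424, -1.997, 0.002]
force: [-0.2, -0.6, 0.3]
gripper_width: 85.7
gripper_force: 0.0
```

```bash
cat > g.py <<'E'
import sys,cv2,numpy as np
from bench import read_state
# usage: g.py x y z yaw_deg(tool y in world)  -> shift mm, turn deg
s=read_state(); Rm=cv2.Rodrigues(s["eef_rot"])[0]; t=np.array(list(map(float,sys.argv[1:4])))
yaw=np.degrees(np.arctan2(Rm[1,1],Rm[0,1])); d=Rm.T@(t-s["tcp_pos"])
print("t",round(s["time"],2),"tcp",s["tcp_pos"].round(1),"yaw",round(yaw,2),"w",round(s["gripper_width"],1),"F",s["force"].round(1))
print("shift",d.round(1),"turn",round(yaw-float(sys.argv[4]),2))
E
python3 g.py 451.4 209.6 21 -10.9; python3 -c "
from bench import *;print(read_state()['joint_positions'].round(2))"
```

```text
t 1.1 tcp [451.1 208.5 128.8] yaw -11.03 w 85.7 F [-0.2 -0.6  0.3]
shift [  1.3   0.2 107.8] turn -0.13
[ 0.36 -0.19  1.64  0.    1.69  0.56]
```

Request:
move_arm:
  motion: [0.001, 0, 0.02, 0, 0.001, 0, 0.04, 0, 0.001, 0, 0.06, 0, 0.001, 0, 0.08, 0, 0.001, 0, 0.092, 0, 0.001, 0, 0.1, 0, 0.001, 0, 0.105, 0, 0.001, 0, 0.107, 0, 0.001, 0, 0.107, 0]

```text
time: 1.85
tcp_pos: [451.4, 210.9, 23.0]
eef_rot: [2.42, 2.003, 0.001]
force: [0.5, 0.2, -0.9]
gripper_width: 85.5
gripper_force: 0.0
```

Request:
move_arm:
  motion: [0, 0, 0, 0, 0, 0, 0, 0, 0, 0, 0, 0, 0, 0, 0, 0, 0, 0, 0, 0, 0, 0, 0, 0, 0, 0, 0, 0, 0, 0, 0, 0, 0, 0, 0, 0, 0, 0, 0, 0]
  grip: -1
  grip_force: 60

```text
time: 2.68
tcp_pos: [450.5, 214.2, 35.9]
eef_rot: [-2.415, -2.003, -0.011]
force: [-37.6, -2.2, 65.1]
gripper_width: 15.0
gripper_force: 73.8
```

```bash
python3 g.py 451.4 209.6 120 -10.9
```

```text
t 2.68 tcp [450.5 214.2  35.9] yaw -10.66 w 15.0 F [-37.6  -2.2  65.1]
shift [ -3.7   1.8 -84.2] turn 0.24
```

The fingers closed to 15 mm, so something is wrong. I'll look.

```bash
python3 - <<'E'
from h import *
o=[]
for n,(x,y,w,h) in dict(top=(120,150,110,110),scene=(160,70,110,110)).items():
    im=get_image(n)[:,:,::-1]; cv2.imwrite(f"pics/raw_{n}1.png",im); o.append(cv2.resize(im[y:y+h,x:x+w],None,fx=3.6,fy=3.6,interpolation=cv2.INTER_CUBIC))
cv2.imwrite("pics/v1.png",np.hstack(o))
E
```

```text
(no output)
```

View pics/v1.png

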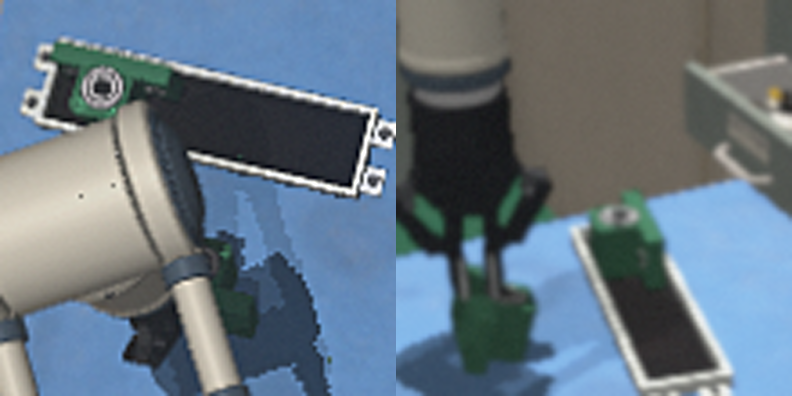

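The view shows the fingers riding on top of block_a, which still stands upright (scene half, tips at (490,295)). The pads were too high, since they stand back when open. I'll unload, open, lift and re-measure.

Request:
move_arm:
  motion: [0, 0, -0.005, 0, 0, 0, -0.01, 0, 0, 0, -0.014, 0, 0, 0, -0.014, 0]
  grip: -1
  grip_force: 20

```text
time: 3.12
tcp_pos: [452.4, 212.1, 41.5]
eef_rot: [2.42, 2.003, 0.009]
force: [-8.5, 1.2, 17.6]
gripper_width: 7.3
gripper_force: 22.8
```

Request:
move_arm:
  motion: [0, 0, 0, 0, 0, 0, 0, 0, 0, 0, 0, 0, 0, 0, 0, 0, 0, 0, 0, 0, 0, 0, 0, 0, 0, 0, 0, 0]
  grip: 1

```text
time: 3.7
tcp_pos: [451.2, 210.5, 36.3]
eef_rot: [-2.421, -2.002, 0.001]
force: [0.2, 0.3, -0.3]
gripper_width: 85.4
gripper_force: 0.0
```

Request:
move_arm:
  motion: [0, 0, -0.02, 0, 0, 0, -0.05, 0, 0, 0.03, -0.09, 0, -0.04, 0.05, -0.12, 0, -0.08, 0.05, -0.12, 0, -0.12, 0.05, -0.12, 0, -0.16, 0.05, -0.12, 0, -0.16, 0.05, -0.12, 0]

```text
time: 4.37
tcp_pos: [469.8, 39.3, 157.2]
eef_rot: [2.423, 1.995, -0.002]
force: [-0.4, -0.1, 0.0]
gripper_width: 85.3
gripper_force: 0.0
```

```bash
cat > vis.py <<'E'
import sys
from h import *
import h
def g2(im):
    f=im.astype(int); b,g,r=f[...,0],f[...,1],f[...,2]
    return np.where((g>1.05*b)&(g>1.25*r)&(g>50),255,0).astype(np.uint8)
h.green=g2
def top(p,im,out=None,z=50,w=None):
    r,f=fit(p,{"top":im},z,0); print(r.round(3),round(f,3)); return r
def show(im,rs,c,out,k=7,hw=(57,42)):
    v=cv2.resize(im,None,fx=k,fy=k,interpolation=cv2.INTER_CUBIC)
    for r in rs:
        for q in(FOOT,CR): cv2.polylines(v,[np.int32((proj("top",world(r,q,50))+.5)*k)],True,(0,0,255),1)
    cv2.imwrite(out,v[(c[1]-hw[1])*k:(c[1]+hw[1])*k,(c[0]-hw[0])*k:(c[0]+hw[0])*k])
E
python3 - <<'E'
from vis import *
im=get_image("top")[:,:,::-1].copy(); r=top((451.4,209.6,-.19),im); b=top((611,295,2.93),im)
show(im,[r,b],(175,205),"pics/v2.png")
E
python3 g.py 451.4 209.6 120 -10.9
```

```text
[ 4.51755e+02  2.09853e+02 -2.03000e-01] 0.143
[611.633 293.887   2.918] 0.076
t 4.42 tcp [470.   40.2 157. ] yaw -11.1 w 85.3 F [0.4 0.1 0.5]
shift [162.7 -50.9  36.7] turn -0.2
```

View pics/v2.png

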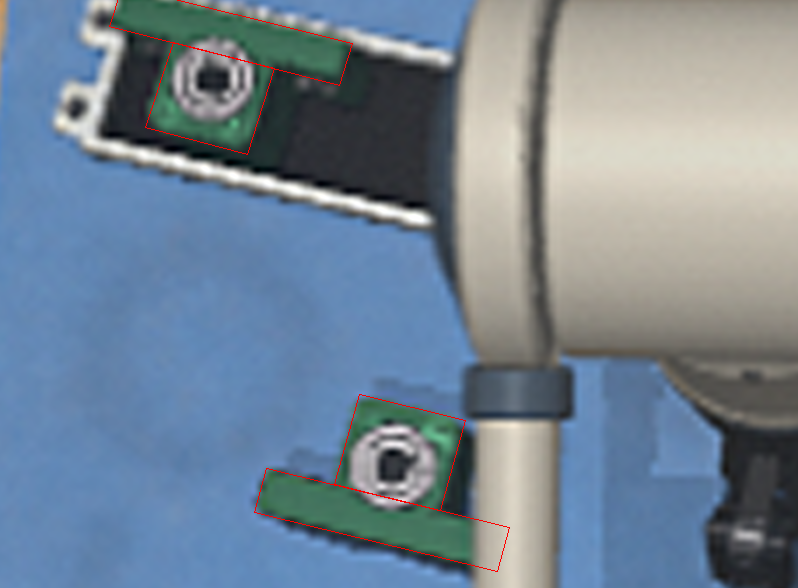

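Block_a is unmoved and upright, at (400,465) in this crop. Retrying about 13 mm lower.

Request:
move_arm:
  motion: [0.04, -0.02, 0, 0, 0.08, -0.04, 0, 0, 0.12, -0.05, 0.01, 0, 0.16, -0.05, 0.03, 0, 0.16, -0.05, 0.05, 0, 0.16, -0.05, 0.075, 0, 0.16, -0.05, 0.1, 0, 0.16, -0.05, 0.12, 0, 0.16, -0.05, 0.135, 0, 0.16, -0.05, 0.143, 0, 0.16, -0.05, 0.147, 0, 0.16, -0.05, 0.147, 0]

```text
time: 5.42
tcp_pos: [450.7, 211.1, 8.9]
eef_rot: [-2.42, -2.003, 0.002]
force: [-0.2, -0.1, 0.1]
gripper_width: 85.4
gripper_force: 0.0
```

Request:
move_arm:
  motion: [0, 0, 0, 0, 0, 0, 0, 0, 0, 0, 0, 0, 0, 0, 0, 0]
  grip: 0.3
  grip_force: 40

```text
time: 5.75
tcp_pos: [452.0, 210.9, 10.7]
eef_rot: [2.42, 2.002, 0.003]
force: [0.4, -0.4, 0.8]
gripper_width: 55.9
gripper_force: 0.4
```

```bash
python3 g.py 451.4 209.6 120 -10.9
```

```text
t 5.75 tcp [452.  210.9  10.7] yaw -10.81 w 55.9 F [ 0.4 -0.4  0.8]
shift [  -1.3   -0.2 -109.3] turn 0.09
```

Width 55.9 mm, as expected for the block. Now close firmly.

Request:
move_arm:
  motion: [0, 0, 0, 0, 0, 0, 0, 0, 0, 0, 0, 0, 0, 0, 0, 0, 0, 0, 0, 0]
  grip: -1
  grip_force: 50

```text
time: 6.17
tcp_pos: [452.2, 210.9, 11.2]
eef_rot: [2.42, 2.002, 0.004]
force: [0.4, 0.6, 5.3]
gripper_width: 53.9
gripper_force: 54.8
```

Request:
move_arm:
  motion: [0, 0, -0.005, 0, 0, 0, -0.015, 0, 0, 0, -0.03, 0, 0, 0, -0.05, 0, 0, 0, -0.07, 0, 0, 0, -0.085, 0, 0, 0, -0.09, 0, 0, 0, -0.09, 0]

```text
time: 6.83
tcp_pos: [451.6, 210.8, 100.8]
eef_rot: [2.42, 2.002, 0.003]
force: [-0.1, -0.4, -5.8]
gripper_width: 54.1
gripper_force: 54.0
```

```bash
python3 g.py 598.4 221.5 100 -10.9
```

```text
t 6.83 tcp [451.6 210.8 100.8] yaw -10.8 w 54.1 F [-0.1 -0.4 -5.8]
shift [ 38.  142.2   1.1] turn 0.1
```

Request:
move_arm:
  motion: [0.005, 0.015, 0, 0, 0.012, 0.04, 0, 0, 0.02, 0.07, 0, 0, 0.027, 0.1, 0, 0, 0.033, 0.125, 0, 0, 0.037, 0.138, 0, 0, 0.038, 0.142, 0, 0, 0.038, 0.142, 0, 0, 0.038, 0.142, 0, 0]

```text
time: 7.58
tcp_pos: [596.6, 221.2, 97.9]
eef_rot: [-2.419, -2.002, 0.005]
force: [0.2, 0.9, -6.3]
gripper_width: 53.9
gripper_force: 55.0
```

```bash
python3 g.py 598.4 221.5 11 -10.9; python3 - <<'E'
from h import *
o=[]
for n,(x,y,w,h) in dict(top=(120,140,110,110),scene=(180,80,110,110)).items():
    im=get_image(n)[:,:,::-1].copy(); cv2.imwrite(f"pics/raw_{n}3.png",im); k=3.6
    im=cv2.resize(im,None,fx=k,fy=k,interpolation=cv2.INTER_CUBIC)
    for q in(FOOT,CR): cv2.polylines(im,[np.int32((proj(n,world((598.2,220.3,-.19),q,140))+.5)*k)],True,(0,0,255),1)
    o.append(im[int(y*k):int((y+h)*k),int(x*k):int((x+w)*k)])
cv2.imwrite("pics/v3.png",np.hstack(o))
E
```

```text
t 7.58 tcp [596.6 221.2  97.9] yaw -10.8 w 53.9 F [ 0.2  0.9 -6.3]
shift [ 0.8  2.  86.9] turn 0.1
```

View pics/v3.png

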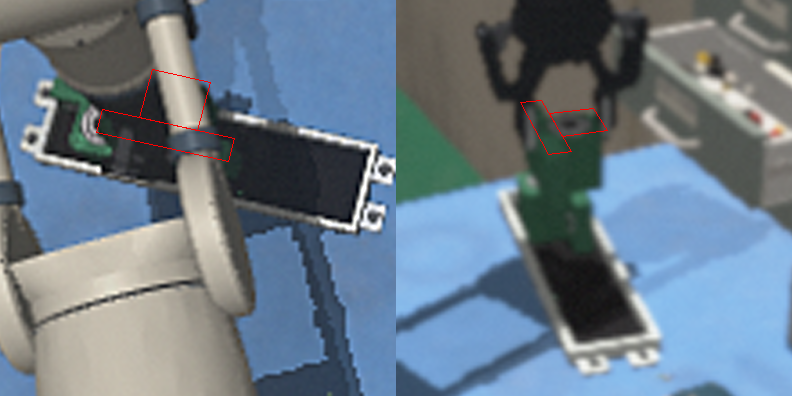

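The view shows block_a held upright over the tray at scene (560,170), agreeing with the model outline. Lowering it.

Request:
move_arm:
  motion: [0.001, 0.001, 0.01, 0, 0.001, 0.001, 0.025, 0, 0.001, 0.001, 0.04, 0, 0.001, 0.001, 0.055, 0, 0.001, 0.001, 0.062, 0, 0.001, 0.001, 0.066, 0, 0.001, 0.001, 0.07, 0, 0.001, 0.001, 0.07, 0]

```text
time: 8.35
tcp_pos: [598.8, 222.2, 29.4]
eef_rot: [-2.421, -2.003, 0.0]
force: [0.3, 0.1, -6.3]
gripper_width: 53.5
gripper_force: 55.0
```

```bash
python3 g.py 598.4 221.5 11 -10.9
```

```text
t 8.35 tcp [598.8 222.2  29.4] yaw -10.8 w 53.5 F [ 0.3  0.1 -6.3]
shift [-0.8 -0.2 18.4] turn 0.1
```

Request:
move_arm:
  motion: [0, 0, 0.003, 0, 0, 0, 0.006, 0, 0, 0, 0.009, 0, 0, 0, 0.011, 0, 0, 0, 0.013, 0, 0, 0, 0.014, 0, 0, 0, 0.015, 0, 0, 0, 0.016, 0, 0, 0, 0.017, 0, 0, 0, 0.0175, 0, 0, 0, 0.0175, 0]

```text
time: 9.27
tcp_pos: [598.9, 222.1, 11.9]
eef_rot: [-2.421, -2.002, 0.0]
force: [-0.7, 0.0, -6.6]
gripper_width: 53.5
gripper_force: 55.0
```

```bash
python3 g.py 598.4 221.5 11 -10.9
```

```text
t 9.27 tcp [598.9 222.1  11.9] yaw -10.81 w 53.5 F [-0.7  0.  -6.6]
shift [-0.7 -0.4  0.9] turn 0.09
```

Request:
move_arm:
  motion: [0, 0, 0.0007, 0, 0, 0, 0.0014, 0, 0, 0, 0.002, 0, 0, 0, 0.002, 0]

```text
time: 9.6
tcp_pos: [599.1, 222.2, 11.3]
eef_rot: [2.42, 2.002, 0.001]
force: [-4.2, -1.4, 1.2]
gripper_width: 53.8
gripper_force: 55.8
```

Request:
move_arm:
  motion: [0, 0, 0, 0, 0, 0, 0, 0, 0, 0, 0, 0, 0, 0, 0, 0, 0, 0, 0, 0]
  grip: 0.65

```text
time: 10.02
tcp_pos: [599.2, 222.2, 10.4]
eef_rot: [2.42, 2.002, 0.001]
force: [-0.4, -0.2, 0.8]
gripper_width: 70.6
gripper_force: 0.0
```

Request:
move_arm:
  motion: [0, 0, -0.01, 0, 0, 0, -0.03, 0, 0, 0, -0.06, 0, 0, 0, -0.1, 0, 0, 0, -0.14, 0, 0, 0, -0.16, 0, 0, 0, -0.17, 0, 0, 0, -0.17, 0]

```text
time: 10.68
tcp_pos: [600.1, 222.5, 184.2]
eef_rot: [2.419, 2.001, 0.009]
force: [0.2, -0.6, -0.0]
gripper_width: 70.1
gripper_force: 0.0
```

```bash
python3 g.py 518.2 -313.6 190 -145.6;  python3 -c "
from bench import *;print(read_state()['joint_positions'].round(2))"
```

```text
t 10.68 tcp [600.1 222.5 184.2] yaw -10.8 w 70.1 F [ 0.2 -0.6 -0. ]
shift [-542.    20.    -7.3] turn 134.8
[0.3  0.19 1.17 0.   1.78 0.49]
```

Request:
move_arm:
  motion: [-0.02, 0, 0, 6, -0.045, 0, 0, 12, -0.07, 0, 0, 18, -0.1, 0.005, 0, 25, -0.13, 0.005, 0, 32, -0.16, 0.005, 0, 39, -0.19, 0.01, 0, 46, -0.22, 0.01, 0, 53, -0.25, 0.01, 0, 60, -0.28, 0.01, 0, 66, -0.3, 0.01, 0, 70, -0.3, 0.01, 0, 70]
  grip: 1

```text
time: 11.68
tcp_pos: [550.8, -77.9, 177.0]
eef_rot: [3.132, 0.24, -0.008]
force: [0.2, -0.1, -0.5]
gripper_width: 85.0
gripper_force: 0.0
```

```bash
python3 g.py 518.2 -313.6 120 -145.6; python3 - <<'E'
from vis import *
im=get_image("top")[:,:,::-1].copy(); cv2.imwrite("pics/raw_top4.png",im)
a=top((598.2,220.5,-.19),im); b=top((611,295,2.93),im)
for p in(a,b): print(((p[:2]-[598.1,219.3])@R(-.19)).round(1))
E
```

```text
t 11.68 tcp [550.8 -77.9 177. ] yaw -81.24 w 85.0 F [ 0.2 -0.1 -0.5]
shift [-67.9 228.   57.3] turn 64.36
[ 5.99622e+02  2.24986e+02 -2.24000e-01] 0.282
[609.955 289.622   2.918] 0.36
[0.4 5.9]
[-1.6 71.3]
```

Request:
move_arm:
  motion: [-0.005, 0.02, 0, 6, -0.012, 0.045, 0, 13, -0.02, 0.07, 0, 20, -0.03, 0.1, 0, 27, -0.038, 0.13, 0, 34, -0.046, 0.16, 0, 41, -0.055, 0.19, 0.01, 48, -0.062, 0.21, 0.025, 55, -0.067, 0.224, 0.035, 61, -0.068, 0.228, 0.045, 64.4, -0.068, 0.228, 0.045, 64.4, -0.068, 0.228, 0.045, 64.4]

```text
time: 12.73
tcp_pos: [521.6, -308.9, 132.8]
eef_rot: [-2.786, 1.45, 0.006]
force: [-0.3, 0.6, 1.6]
gripper_width: 85.5
gripper_force: 0.0
```

```bash
python3 g.py 518.2 -313.6 11 -145.6; python3 - <<'E'
from vis import *
im=get_image("top")[:,:,::-1].copy(); cv2.imwrite("pics/raw_top5.png",im)
# bound fits separately: mask the other block's surroundings by cutting image between them
for nm,p in dict(a=(598.2,220.5,-.19),b=(611,295,2.93)).items():
    keep=cv2.resize(cv2.dilate(sil("top",p,50,0),np.ones((25,25))),(512,384),interpolation=0); q=im.copy(); q[keep==0]=0
    r=top(p,q); print(nm,((r[:2]-[598.1,219.3])@R(-.19)).round(1))
E
```

```text
t 12.73 tcp [ 521.6 -308.9  132.8] yaw -145.0 w 85.5 F [-0.3  0.6  1.6]
shift [  2.4   5.3 121.8] turn 0.6
[ 5.98915e+02  2.23287e+02 -2.12000e-01] 0.124
a [0.  4.1]
[611.073 292.917   2.94 ] 0.172
b [-1.2 74.7]
```

Request:
move_arm:
  motion: [0.002, 0.005, 0.005, 0.6, 0.002, 0.005, 0.02, 0.6, 0.002, 0.005, 0.035, 0.6, 0.002, 0.005, 0.05, 0.6, 0.002, 0.005, 0.07, 0.6, 0.002, 0.005, 0.09, 0.6, 0.002, 0.005, 0.105, 0.6, 0.002, 0.005, 0.115, 0.6, 0.002, 0.005, 0.12, 0.6, 0.002, 0.005, 0.122, 0.6, 0.002, 0.005, 0.122, 0.6]

```text
time: 13.7
tcp_pos: [519.2, -314.8, 13.6]
eef_rot: [2.777, -1.469, 0.001]
force: [-0.0, -0.2, 0.1]
gripper_width: 85.6
gripper_force: 0.0
```

```bash
python3 g.py 518.2 -313.6 11 -145.6
```

```text
t 13.7 tcp [ 519.2 -314.8   13.6] yaw -145.77 w 85.6 F [-0.  -0.2  0.1]
shift [-1.6  0.2  2.6] turn -0.17
```

Request:
move_arm:
  motion: [-0.001, 0, 0.0015, 0, -0.001, 0, 0.0015, 0, -0.001, 0, 0.0015, 0, -0.001, 0, 0.0015, 0, -0.001, 0, 0.0015, 0]
  grip: 0.3
  grip_force: 40

```text
time: 14.12
tcp_pos: [518.6, -314.2, 12.1]
eef_rot: [2.776, -1.47, 0.001]
force: [0.9, -0.3, 0.1]
gripper_width: 55.5
gripper_force: 0.0
```

Request:
move_arm:
  motion: [0, 0, 0, 0, 0, 0, 0, 0, 0, 0, 0, 0, 0, 0, 0, 0, 0, 0, 0, 0]
  grip: -1
  grip_force: 50

```text
time: 14.53
tcp_pos: [518.6, -314.3, 12.4]
eef_rot: [2.776, -1.47, 0.002]
force: [-1.0, -0.0, 5.1]
gripper_width: 53.8
gripper_force: 56.1
```

```bash
python3 g.py 518.2 -313.6 190 -145.6
```

```text
t 14.53 tcp [ 518.6 -314.3   12.4] yaw -145.81 w 53.8 F [-1.  -0.   5.1]
shift [-6.000e-01 -1.000e-01 -1.776e+02] turn -0.21
```

Request:
move_arm:
  motion: [0, 0, -0.005, 0, 0, 0, -0.015, 0, 0, 0, -0.03, 0, 0, 0, -0.055, 0, 0, 0, -0.085, 0, 0, 0, -0.115, 0, 0, 0, -0.145, 0, 0, 0, -0.165, 0, 0, 0, -0.175, 0, 0, 0, -0.178, 0, 0, 0, -0.178, 0]

```text
time: 15.45
tcp_pos: [518.3, -313.9, 189.0]
eef_rot: [-2.776, 1.47, 0.001]
force: [-0.1, -1.1, -7.3]
gripper_width: 53.6
gripper_force: 54.9
```

```bash
python3 g.py 584.1 146.4 190 -10.9
```

```text
t 15.45 tcp [ 518.3 -313.9  189. ] yaw -145.8 w 53.6 F [-0.1 -1.1 -7.3]
shift [-343.7 -313.2   -0.8] turn -134.9
```

Request:
move_arm:
  motion: [-0.007, -0.006, 0, -3, -0.02, -0.018, 0, -8, -0.036, -0.033, 0, -14, -0.053, -0.048, 0, -20, -0.07, -0.064, 0, -27, -0.087, -0.08, 0, -34, -0.105, -0.096, 0, -41, -0.122, -0.111, 0, -48, -0.138, -0.126, 0, -54, -0.152, -0.139, 0, -60, -0.164, -0.15, 0, -65, -0.17, -0.155, 0, -67]

```text
time: 16.45
tcp_pos: [550.2, -83.9, 186.5]
eef_rot: [-3.123, -0.316, 0.007]
force: [-0.2, -0.1, -6.8]
gripper_width: 53.6
gripper_force: 54.9
```

```bash
python3 g.py 584.1 146.4 110 -10.9
```

```text
t 16.45 tcp [550.2 -83.9 186.5] yaw -78.46 w 53.6 F [-0.2 -0.1 -6.8]
shift [  79.6 -218.7   76.8] turn -67.56
```

Request:
move_arm:
  motion: [0.004, -0.01, 0, -4, 0.011, -0.028, 0, -10, 0.018, -0.05, 0, -17, 0.026, -0.072, 0, -24, 0.034, -0.094, 0, -31, 0.042, -0.116, 0, -38, 0.05, -0.138, 0, -45, 0.058, -0.16, 0, -52, 0.066, -0.182, 0, -59, 0.074, -0.204, 0.005, -65, 0.079, -0.216, 0.01, -67.5, 0.0795, -0.2185, 0.01, -67.5]

```text
time: 17.45
tcp_pos: [585.6, 145.2, 175.8]
eef_rot: [-2.425, -1.993, 0.007]
force: [-1.1, 0.1, -7.2]
gripper_width: 53.5
gripper_force: 54.8
```

```bash
python3 g.py 584.1 146.4 75 -10.9
```

```text
t 17.45 tcp [585.6 145.2 175.8] yaw -11.17 w 53.5 F [-1.1  0.1 -7.2]
shift [  1.   -1.2 100.8] turn -0.27
```

Request:
move_arm:
  motion: [0, -0.001, 0.01, -0.3, 0, -0.001, 0.03, -0.3, 0, -0.001, 0.055, -0.3, 0, -0.001, 0.075, -0.3, 0, -0.001, 0.09, -0.3, 0, -0.001, 0.098, -0.3, 0, -0.001, 0.1, -0.3, 0, -0.001, 0.1, -0.3, 0, -0.001, 0.1, -0.3]

```text
time: 18.2
tcp_pos: [586.2, 143.3, 80.8]
eef_rot: [2.425, 1.996, 0.002]
force: [1.0, 0.3, -5.1]
gripper_width: 53.8
gripper_force: 54.8
```

```bash
python3 g.py 584.1 146.4 12.4 -10.9
```

```text
t 18.2 tcp [586.2 143.3  80.8] yaw -11.07 w 53.8 F [ 1.   0.3 -5.1]
shift [ 2.6 -2.7 68.4] turn -0.17
```

Request:
move_arm:
  motion: [0.0025, -0.0025, 0, 0, 0.0025, -0.0025, 0, 0, 0.0025, -0.0025, 0, 0, 0.0025, -0.0025, 0, 0]

```text
time: 18.53
tcp_pos: [583.9, 146.8, 80.3]
eef_rot: [2.423, 1.998, 0.002]
force: [-0.9, -0.3, -5.4]
gripper_width: 53.6
gripper_force: 54.9
```

```bash
python3 g.py 584.1 146.4 12.4 -10.9;python3 - <<'E'
from h import *
for n in("top","scene"):
    cv2.imwrite(f"pics/raw_{n}6.png",get_image(n)[:,:,::-1])
E
python3 g.py 584.1 146.4 12.4 -10.9
```

```text
t 18.53 tcp [583.9 146.8  80.3] yaw -10.99 w 53.6 F [-0.9 -0.3 -5.4]
shift [-0.4  0.2 67.9] turn -0.09
t 18.63 tcp [583.7 146.7  79.9] yaw -11.0 w 53.4 F [ 0.2  0.4 -5.4]
shift [-0.2  0.4 67.5] turn -0.1
```

Request:
move_arm:
  motion: [0, 0, 0.008, 0, 0, 0, 0.018, 0, 0, 0, 0.028, 0, 0, 0, 0.036, 0, 0, 0, 0.042, 0, 0, 0, 0.047, 0, 0, 0, 0.05, 0, 0, 0, 0.05, 0]

```text
time: 19.3
tcp_pos: [583.2, 146.5, 28.5]
eef_rot: [-2.424, -1.998, 0.002]
force: [-0.1, 0.1, -6.5]
gripper_width: 53.8
gripper_force: 54.8
```

Request:
move_arm:
  motion: [0, 0, 0.002, 0, 0, 0, 0.004, 0, 0, 0, 0.006, 0, 0, 0, 0.008, 0, 0, 0, 0.01, 0, 0, 0, 0.011, 0, 0, 0, 0.012, 0, 0, 0, 0.012, 0]

```text
time: 19.97
tcp_pos: [583.5, 146.6, 17.3]
eef_rot: [-2.424, -1.998, 0.001]
force: [0.0, 0.7, -6.0]
gripper_width: 53.5
gripper_force: 54.8
```

```bash
python3 g.py 584.1 146.4 12.4 -10.9
```

```text
t 19.97 tcp [583.5 146.6  17.3] yaw -11.0 w 53.5 F [ 0.   0.7 -6. ]
shift [-0.1  0.7  4.9] turn -0.1
```

Request:
move_arm:
  motion: [0, 0, 0.001, 0, 0, 0, 0.002, 0, 0, 0, 0.003, 0, 0, 0, 0.004, 0, 0, 0, 0.005, 0, 0, 0, 0.005, 0, 0, 0, 0.005, 0]

```text
time: 20.55
tcp_pos: [583.6, 146.6, 12.6]
eef_rot: [2.424, 1.998, 0.0]
force: [-0.5, 0.8, -6.2]
gripper_width: 53.7
gripper_force: 54.9
```

Request:
move_arm:
  motion: [0, 0, 0.0007, 0, 0, 0, 0.0014, 0, 0, 0, 0.0014, 0, 0, 0, 0.0014, 0]

```text
time: 20.88
tcp_pos: [583.7, 146.6, 12.4]
eef_rot: [2.424, 1.998, 0.001]
force: [-5.0, -1.8, 3.9]
gripper_width: 53.6
gripper_force: 56.0
```

Touched down at the pick-up height. Releasing.

Request:
move_arm:
  motion: [0, 0, 0, 0, 0, 0, 0, 0, 0, 0, 0, 0, 0, 0, 0, 0, 0, 0, 0, 0]
  grip: 0.65

```text
time: 21.3
tcp_pos: [583.9, 146.7, 11.3]
eef_rot: [2.424, 1.998, 0.001]
force: [0.6, 0.1, 0.6]
gripper_width: 70.5
gripper_force: 0.0
```

Request:
move_arm:
  motion: [0, 0, -0.01, 0, 0, 0, -0.03, 0, 0, 0, -0.06, 0, 0, 0, -0.1, 0, 0, 0, -0.14, 0, -0.03, 0, -0.16, 0, -0.065, 0, -0.17, 0, -0.1, 0, -0.17, 0, -0.135, 0, -0.17, 0, -0.17, -0.02, -0.17, 0, -0.2, -0.05, -0.17, 0, -0.23, -0.08, -0.17, 0]

```text
time: 22.3
tcp_pos: [461.2, -64.3, 181.6]
eef_rot: [2.424, 1.997, 0.0]
force: [-0.4, -0.5, 0.3]
gripper_width: 70.5
gripper_force: 0.0
```

Request:
move_arm:
  motion: [-0.03, -0.03, 0, 0, -0.06, -0.06, 0, 0, -0.09, -0.09, 0, 0, -0.12, -0.12, 0, 0, -0.15, -0.12, 0, 0, -0.15, -0.12, 0, 0, -0.15, -0.12, 0, 0]

```text
time: 22.88
tcp_pos: [315.4, -188.4, 182.1]
eef_rot: [2.427, 1.992, 0.001]
force: [-0.2, -0.6, -0.1]
gripper_width: 70.5
gripper_force: 0.0
```

```bash
python3 - <<'E'
from vis import *
im=get_image("top")[:,:,::-1].copy(); rs=[]
T=np.array([598.1,219.3])
for nm,p in dict(a=(598.5,221,-.19),b=(611,295,2.93),c=(583.9,145.6,2.95)).items():
    keep=cv2.resize(cv2.dilate(sil("top",p,50,0),np.ones((25,25))),(512,384),interpolation=0); q=im.copy(); q[keep==0]=0
    r=top(p,q); rs.append(r); print(nm,((r[:2]-T)@R(-.19)).round(1))
o=[]
k=3.6
for n,(x,y,w,h) in dict(top=(120,140,110,110),scene=(180,80,110,110)).items():
    v=cv2.resize(im if n=="top" else get_image(n)[:,:,::-1].copy(),None,fx=k,fy=k,interpolation=cv2.INTER_CUBIC)
    if n=="scene":
      for r in rs:
        for q in(FOOT,CR): cv2.polylines(v,[np.int32((proj(n,world(r,q,50))+.5)*k)],True,(0,0,255),1)
    o.append(v[int(y*k):int((y+h)*k),int(x*k):int((x+w)*k)])
cv2.imwrite("pics/v4.png",np.hstack(o)); print(read_state()["tcp_pos"])
E
```

```text
[ 5.99325e+02  2.23886e+02 -2.09000e-01] 0.132
a [0.3 4.7]
[611.021 292.888   2.941] 0.171
b [-1.2 74.7]
[583.008 146.765   2.944] 0.076
c [ -1.1 -74.1]
[ 316.35323093 -186.99770011  181.67569991]
```

View pics/v4.png

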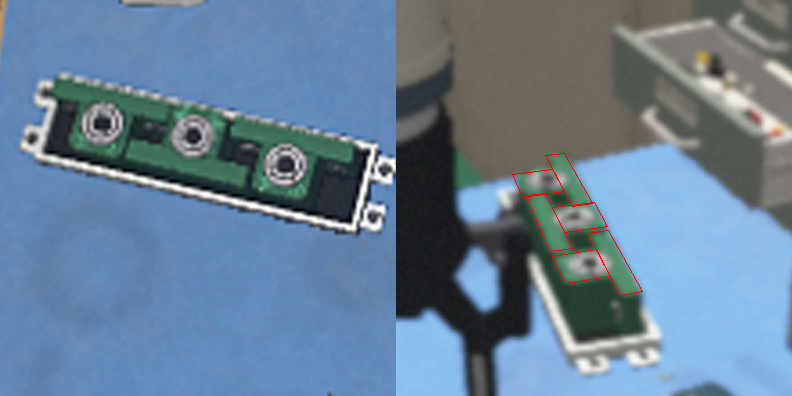

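The three blocks lie interlocked in one row: bearings at (102,122), (193,135) and (286,163) in the top half. The scene outlines at z = 50 match all three, the offsets are |x| ≤ 1.2 mm and |y| ≤ 75 mm, and the arm is clear. Handing in.

```bash
python3 -c "
from bench import *;print(sign_off())"
```

```text
the job is handed in; nothing more can be done
None
```

All three blocks are packed flat and interlocked in one row in the tray, and the job is handed in at about 23 s; `sign_off` returned no verdict. The first grasp of block_a slipped onto its top without moving it, and the second held.

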